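Wind the bench timer for a five-minute test-plate read

TASK

The test plates need five minutes: on the square wind-up timer, twist the pointer knob clockwise past the top mark of its scale (the longest mark, ten minutes) to wind it, then turn it back to the five-minute mark and let go. Leave the round wind-up timer's knob as it is.

Things in the scene. Friction and masses are not known exactly. Their poses are not given: they have to be found in the camera images.
- square_timer: Wind-up timer, square white case 94 x 94 x 30 mm, fixed, nearer or farther than the round one. Origin: underside centre; z up, +x to the top of its round metal dial. Black marks, 6 degrees a minute: the longest, thickest one, along +x, is the top mark (10 min); 60 degrees counter-clockwise (from above) of it is the zero mark; the five-minute mark, as long as zero's, is halfway between.
- square_timer_knob (a joint): Knob angle of the square timer, rad: 0 with the pointer at the zero mark, growing clockwise seen from above; 0.524 = five-minute mark, 1.047 = top mark, end stop at 1.466. Light friction (0.03 N m), no spring: it stays where it is left. Starts between 0 and 0.2.
- square_timer_grip (a point): On the knob's axis at grip height, 60 mm above the worktop; turns with the knob: +x points as the pointer does (white line on one half of the bar), z up. The black knob is an upright bar 44 mm long (x), 12 mm thick (y, grip across this), top 70 mm above the worktop; a disc 42 mm across at its foot tops out at 35 mm.
- round_timer_knob (a joint): Knob angle (same scale and sense) of the other wind-up timer: same dial and knob, but a round white case 96 mm across, 12 to 25 cm from the square one. Leave it alone. Starts between 0.2 and 0.5. (To the right of both timers stands a tall dispenser tower: y below 0.13 m, x beyond 0.53 m, 0.42 m high.)

How it is judged:
By the outcome, as a careful person would: the job done as asked, in the order asked, and still so for the second after the job is handed in, with the robot touching nothing.
It also fails if it takes over 35 s, if anything falls off the work surface, if the arm or the gripper's body presses on something with over 40 N, if the wrist force passes 120 N, or if a joint passes its speed limit or range.

ROBOT

A 6-joint arm with a two-finger parallel gripper is mounted at the origin on a cart in front of the work surface, level with it; the furniture and walls round the work are solid. World frame = base frame: x ahead of the robot, y to its left, z up, the work surface at z = 0. Lengths are in m, angles in degrees, forces in N, time in s.
With the tool pointing down it reaches from about 0.4 to 0.825 m from the base axis. Payload 7 kg.
Tool frame: the origin (TCP) lies midway between the tips of the shut fingers; the grasp point (between the pads) lies 19 mm behind it; z points along the fingers, y is the direction in which the jaws open and shut (so a half turn about z gives the same grasp; the last joint's range is limited). The gripper opens to 88 mm and grips with 3 to 60 N. Pads are 19 mm wide; open, the fingers measure 130 mm over their backs; the gripper's body (78 mm by 193 mm) begins 47 mm behind the grasp point.
Start: joints at [84.345, 20.546, 0.682, 0, -70.136, -16.507], TCP at [0.255, 0.625, 0.227] pointing down, gripper open.
Joint ranges: [-176.03, 176.03], [-82.01, 121.73], [-58.28, 71.71], [-173.87, 95.51], [-174.79, -0.11], [-173.66, 173.66]. Speed limits (degrees/s): [136.94, 136.94, 172.46, 180, 180, 180].

INTERFACE

Orientations are given as [roll, pitch, yaw] about the fixed x, y, z axes, in that order (R = Rz(yaw) Ry(pitch) Rx(roll)).
In Python, from plant import r gives the robot as it stands. The module is installed in compiled form; this text tells all that it offers.
- The arm moves only by the tool send_rows, never from a script. Its argument "motion" is a list of rows, each an object with "travel": the shift along the tool's x, y, z in m, a list of three; "spin": the turn about the tool's z in degrees. In form: [{"travel": [tx, ty, tz], "spin": spin}, ...]. A call has 1 to 5 rows; each row shifts and turns the pose as measured when the row begins, along the tool's axes as they then stand; what a row does not reach is not made up. A row lasts 1/12 s, in which the tool goes at most 41.7 mm and 7.16 degrees, less where a joint would pass 70% of its speed; a pose out of reach is approached as far as the arm can. A call is refused whole if a number of a shift passes 0.0417 or a number of a turn 7.16, either way. A call with a gripper value outside its range is refused whole. "gripper" is the gripper command: -1 is shut, 1 is fully open, values between are in proportion, set as the call begins (left out, the last holds). The fingers move at their own pace and stop on an object; "squeeze" is the grip in N (left out, the last holds). Time passes only in rows, so rows that do not move let the fingers close. It gives the time, the measured TCP pose, the force and the opening at its end, in the units of the state.
- r.get_state(): the state, without advancing time (a new reading comes with each control period).
- r.capture(name): name is "side" or "top"; returns (picture, depth): 480x640x3 uint8, blue, green, red; 480x640 float32, m along the optical axis (not along the pixel's ray), 0 where there is no reading.
- r.get_calibration(name): a dict with "fov_y" (degrees; the focal length in pixels is half the picture's height over the tangent of half this angle, whatever the lens; pixels are square), "cx", "cy" (the principal point, pixels), "k1" (the pictures are not rectified: a ray, as slopes to the right and down, at radius r is drawn at 1 + k1 r^2 times it, then the intrinsics apply), "origin" and "orientation" of the camera in the world. Camera axes: x right, y down, z forward; pixel columns grow to the right and rows downward; lengths in m; the calibration is good to about 2 mm. A picture is of the moment at which its call begins. get_calibration takes no time and is no camera call.
- r.close_job(): hands the job in, once; it reports no verdict.
Trained networks look in the newest picture that a camera, given by its name, has taken for a name from the list of things; names that differ only in an ending like _2 or _b are one class to them, and where a whole thing is asked for, a point or a joint stands for the part that bears it (a point fixed in the world has none). Each returns a list of dicts, best first, with "conf" (0 to 1); they miss things now and then, are a little off and sometimes report something else, mostly with a low value. They report only what shows in the picture. A call takes as long as a camera call.
- r.boxes_of(camera, target): "at" ([x, y, z] in m, in the coordinates of the camera as it stood for that picture, good to about 4 mm: the middle of the surface that is visible of it).
- r.pinpoint(camera, target): "at" ([x, y, z] in m, in the coordinates of the camera as it stood for that picture, good to about 4 mm: a listed point, or the origin of a listed thing).
The state is a dict: "time_s": time; "joints": joint angles; "qd": joint speeds; "joint_torque": joint torques, N m; "tcp_pos": TCP position; "eef_rot": TCP orientation; "contact_force": force on the tool from outside, world axes, zero at the start; "moment": the same for the moment, N m; "gripper_width": finger opening in m.
Only numpy, scipy, OpenCV 4.12 (cv2) and the standard library are available. Lean on these libraries where they do the work, as an engineer would, in place of code of your own. Each camera call takes 0.05 s, during which the arm holds its last target. There are 200 camera calls.

## Working session

There is one attempt and no reset: what is moved stays moved. The work goes in short steps, Python scripts to look and compute and a tool call to move; the robot and the scene stay as the last step left them, time stands still between calls to the robot, and variables do not carry over. Pictures are saved under pics/ and viewed, about 8 in all and at most 12, crops included, and the job is handed in when it is done.

Besides the shell and the picture viewer there is one more tool, called after "Request:" by a JSON object that holds its "name" and its "arguments", one argument or row to a line. send_rows: Moves the arm, as the interface text tells. Its arguments: {"type":"object","properties":{"motion":{"type":"array"},"gripper":{"type":"number"},"squeeze":{"type":"number"}},"required":["motion"]}

```bash
mkdir -p pics
cat > h.py <<'E'
import numpy as np, cv2
from scipy.spatial.transform import Rotation as R
from plant import r
def cam(n):
    c=r.get_calibration(n); o=np.array(c["origin"]); q=np.array(c["orientation"],float)
    M=q if q.shape==(3,3) else R.from_euler('xyz',q,degrees=True).as_matrix()
    return c,o,M
def w(n,p):
    c,o,M=cam(n); return o+M@np.array(p)
def pix(n,P):
    c,o,M=cam(n); p=M.T@(np.array(P)-o); s=p[:2]/p[2]; s=s*(1+c["k1"]*(s@s)); f=240/np.tan(np.radians(c["fov_y"]/2))
    return s*f+[c["cx"],c["cy"]]
def onz(n,u,v,z):
    c,o,M=cam(n); f=240/np.tan(np.radians(c["fov_y"]/2))
    d=np.array([(u-c["cx"])/f,(v-c["cy"])/f]); s=d.copy()
    for _ in range(20): s=d/(1+c["k1"]*(s@s))
    a=M@np.array([s[0],s[1],1]); return o+a*(z-o[2])/a[2]
E
python3 - <<'E'
from h import *
print(r.get_state()); 
for n in("top","side"):
    print(r.get_calibration(n))
    im,d=r.capture(n); cv2.imwrite(f"pics/{n}0.png",im)
    for t in("square_timer","square_timer_grip","square_timer_knob","round_timer_knob"):
        for f in(r.pinpoint,r.boxes_of):
            try:
                for k in f(n,t)[:3]: print(n,t,f.__name__,round(k["conf"],2),w(n,k["at"]).round(4),pix(n,w(n,k["at"])).round())
            except Exception as e: print(n,t,f.__name__,e)
E
```

```text
{'time_s': 0.0, 'joints': array([ 8.43461911e+01,  2.05909441e+01,  6.31830719e-01, -2.13659833e-02,
       -7.01351826e+01, -1.65074631e+01]), 'qd': array([ 0.02076072,  0.00419481,  0.01469704,  0.08241743, -0.07923412,
       -0.01943549]), 'joint_torque': array([ 5.64721831e-04, -5.82716238e+01,  2.93055475e+01,  6.99728832e+00,
        6.95289214e-03, -1.73808612e-04]), 'tcp_pos': array([0.25444499, 0.62465837, 0.22560955]), 'eef_rot': array([ 1.79903883e+02, -7.53873117e-03, -2.21685424e+01]), 'contact_force': array([ 0.20819212, -0.20003541,  0.42346707]), 'moment': array([ 0.07748881,  0.01561405, -0.0298323 ]), 'gripper_width': 0.08705224648246472}
{'fov_y': 48.63341844265317, 'cx': 320.6983322096117, 'cy': 247.07464586553456, 'k1': 0.015620189060358567, 'origin': array([0.37078375, 0.29505095, 0.89866798]), 'orientation': array([-168.64231088,    0.89867743,  -88.36980982])}
top square_timer call 0.64 [ 0.4554  0.2303 -0.0026] [369. 304.]
top square_timer call 0.76 [0.4523 0.2306 0.0281] [370. 304.]
top square_timer_grip call 0.87 [0.458  0.2316 0.0341] [370. 300.]
top squa
[... 263 characters left out ...]
7834733664, 'k1': 0.045606149062293704, 'origin': array([0.60331455, 1.02134045, 0.52708399]), 'orientation': array([-121.72672735,   -0.84865255,  175.19306776])}
side square_timer call 0.6 [ 0.4572  0.2268 -0.001 ] [366. 249.]
side square_timer call 0.97 [0.4568 0.2481 0.0313] [368. 241.]
side square_timer_grip call 0.8 [0.4542 0.2301 0.0569] [369. 225.]
side square_timer_grip call 0.69 [0.4545 0.2373 0.0466] [369. 231.]
side square_timer_knob call it knows: square_timer, square_timer_grip
side square_timer_knob call 0.78 [0.4537 0.2402 0.054 ] [370. 229.]
side round_timer_knob call it knows: square_timer, square_timer_grip
side round_timer_knob call 0.83 [0.6135 0.333  0.0487] [285. 263.]
```

Run:
```python
import cv2
a=cv2.imread("pics/top0.png"); 
cv2.imwrite("pics/top0c.png",cv2.resize(a[245:365,300:460],None,fx=5,fy=5,interpolation=cv2.INTER_CUBIC))
```

```text
(no output)
```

View pics/top0.png

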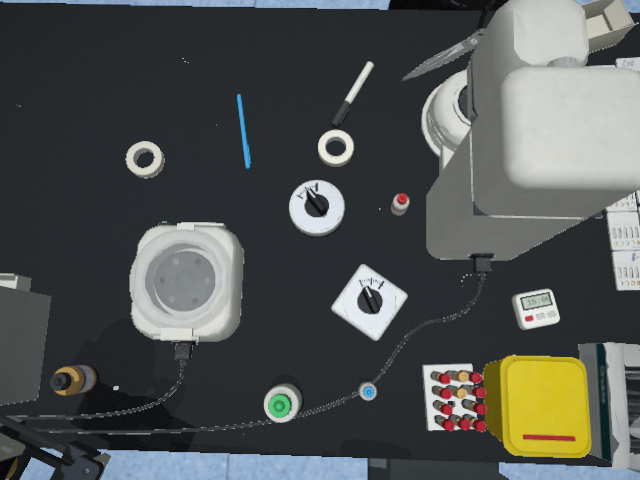

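View pics/top0c.png

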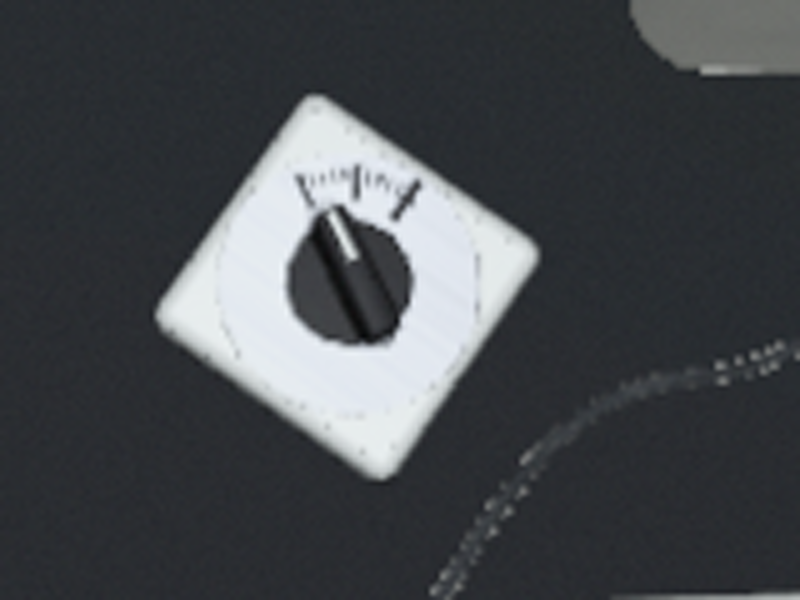

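Run:
```python
from h import *
g=lambda u,v,z: onz("top",300+(u+.5)/5-.5,245+(v+.5)/5-.5,z)
C=np.array([g(*p,.03) for p in[(312,95),(540,255),(385,480),(157,315)]])
c=C.mean(0); print("corners",C.round(4).tolist(),"c",c.round(4))
print("sides",[np.linalg.norm(C[i]-C[i-1]).round(4) for i in range(4)])
for i in range(4): e=C[(i+1)%4]-C[i]; print("edge az",np.degrees(np.arctan2(e[1],e[0])).round(1))
for n,(a,b) in dict(zero=((298,175),(309,205)),five=((359,165),(356,200)),top=((418,182),(398,218))).items():
    A,B=g(*a,.03),g(*b,.03); m=(A+B)/2-c; e=A-B
    print(n,np.degrees(np.arctan2(m[1],m[0])).round(1),np.degrees(np.arctan2(e[1],e[0])).round(1),np.linalg.norm(m).round(4))
P,Q=g(333,208,.07),g(380,335,.07); e=P-Q; print("ptr",P,Q,(P+Q)/2,np.degrees(np.arctan2(e[1],e[0])),np.linalg.norm(e))
s=r.get_state(); print(s["time_s"],s["tcp_pos"],s["eef_rot"])
```

```text
corners [[0.5187, 0.2445, 0.03], [0.4676, 0.1694, 0.03], [0.3938, 0.2194, 0.03], [0.4447, 0.294, 0.03]] c [0.4562 0.2318 0.03  ]
sides [np.float64(0.089), np.float64(0.0908), np.float64(0.0891), np.float64(0.0903)]
edge az -124.2
edge az 145.9
edge az 55.7
edge az -33.8
zero 26.0 20.9 0.0342
five -4.5 -4.3 0.0338
top -34.2 -28.3 0.0343
ptr [0.47615575 0.23976348 0.07      ] [0.4369664 0.2247659 0.07     ] [0.45656108 0.23226469 0.07      ] 20.941614564627155 0.04196107815190916
0.7 [0.25463758 0.62510771 0.22657848] [-1.79997840e+02  8.55213308e-04 -2.21621341e+01]
```

Request:
{"name": "send_rows", "arguments": {
  "motion": [
    {"travel":[0.0305,0.0262,0],"spin":0},
    {"travel":[0.0305,0.0262,0],"spin":0},
    {"travel":[0.0305,0.0262,0],"spin":0},
    {"travel":[0.0305,0.0262,0],"spin":0},
    {"travel":[0.0305,0.0262,0],"spin":0}
  ],
  "gripper": 1
}}

```text
time_s: 1.12
tcp_pos: [0.3459, 0.4464, 0.2238]
eef_rot: [179.9, -0.0, -21.7]
contact_force: [1.1, -0.4, 0.0]
gripper_width: 0.0877
```

Request:
{"name": "send_rows", "arguments": {
  "motion": [
    {"travel":[0.0305,0.0262,0],"spin":0},
    {"travel":[0.0305,0.0262,0],"spin":0},
    {"travel":[0.0305,0.0262,0],"spin":0},
    {"travel":[0.0305,0.0262,0],"spin":0},
    {"travel":[0.0305,0.0262,0],"spin":0}
  ]
}}

```text
time_s: 1.53
tcp_pos: [0.441, 0.2608, 0.2255]
eef_rot: [-179.8, -0.1, -21.5]
contact_force: [2.2, 0.7, 0.4]
gripper_width: 0.0877
```

Request:
{"name": "send_rows", "arguments": {
  "motion": [
    {"travel":[0,0,0],"spin":-7},
    {"travel":[0,0,0],"spin":-7},
    {"travel":[0,0,0],"spin":-7},
    {"travel":[0,0,0],"spin":-7},
    {"travel":[0,0,0],"spin":-7}
  ]
}}

```text
time_s: 1.95
tcp_pos: [0.4444, 0.2512, 0.2272]
eef_rot: [-179.9, -0.3, 13.9]
contact_force: [-0.7, 0.2, -1.0]
gripper_width: 0.0879
```

Request:
{"name": "send_rows", "arguments": {
  "motion": [
    {"travel":[0.0069,0.0215,0.03],"spin":-7},
    {"travel":[0,0,0.035],"spin":0},
    {"travel":[0,0,0.035],"spin":0},
    {"travel":[0,0,0],"spin":0}
  ]
}}

```text
time_s: 2.28
tcp_pos: [0.4598, 0.2334, 0.1285]
eef_rot: [-179.7, -0.9, 21.8]
contact_force: [-0.9, -0.5, -0.4]
gripper_width: 0.0876
```

Run:
```python
from h import *
s=r.get_state(); print(s["time_s"],s["tcp_pos"],s["eef_rot"],s["joints"].round(1))
im,_=r.capture("side"); cv2.imwrite("pics/s1.png",cv2.resize(im[80:320,230:510],None,fx=2.7,fy=2.5))
for t in("square_timer_grip",):
    for k in r.pinpoint("side",t)[:2]: print(k["conf"],w("side",k["at"]).round(4))
print(pix("side",[.4563,.232,.07]),pix("side",s["tcp_pos"]))
```

```text
2.2833 [0.45981782 0.23335769 0.12847304] [-179.68401118   -0.87363168   21.80974218] [ 48.8  10.2 -27.7   0.1 -51.2  62.9]
0.92 [0.4541 0.234  0.0604]
[368.5497735 219.1452828] [368.58790925 191.3934594 ]
```

View pics/s1.png

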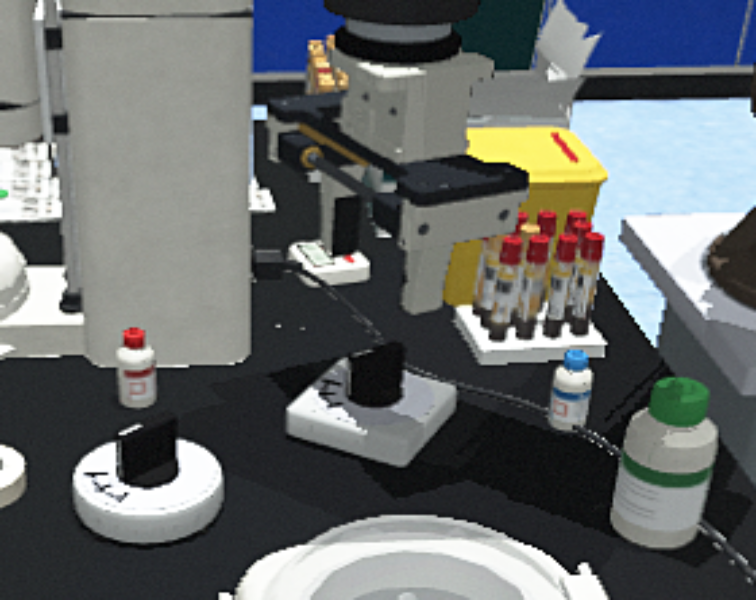

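Request:
{"name": "send_rows", "arguments": {
  "motion": [
    {"travel":[-0.0037,0,0.03],"spin":0},
    {"travel":[0,0,0.03],"spin":0},
    {"travel":[0,0,0.015],"spin":0},
    {"travel":[0,0,0],"spin":0}
  ]
}}

```text
time_s: 2.72
tcp_pos: [0.4673, 0.2423, 0.0684]
eef_rot: [-179.3, -2.3, 22.0]
contact_force: [-0.2, -0.3, 0.6]
gripper_width: 0.0877
```

Run:
```python
from h import *
s=r.get_state(); print({k:np.round(v,3) for k,v in s.items()})
```

```text
{'time_s': np.float64(2.717), 'joints': array([ 49.098,  14.715, -31.736,   0.643, -41.227,  62.425]), 'qd': array([ 0.224, -2.453,  2.865,  0.947, -3.062, -0.217]), 'joint_torque': array([ 9.0000e-02, -4.1822e+01,  2.1622e+01,  5.1950e+00,  1.0890e+00,
        4.0000e-03]), 'tcp_pos': array([0.467, 0.242, 0.068]), 'eef_rot': array([-179.319,   -2.262,   21.985]), 'contact_force': array([-0.192, -0.335,  0.603]), 'moment': array([-0.181,  0.166,  0.035]), 'gripper_width': np.float64(0.088)}
```

Request:
{"name": "send_rows", "arguments": {
  "motion": [
    {"travel":[-0.007,0.003,0],"spin":0},
    {"travel":[-0.007,0.0025,0],"spin":0}
  ]
}}

```text
time_s: 2.88
tcp_pos: [0.4586, 0.2343, 0.0715]
eef_rot: [-179.3, -2.5, 22.1]
contact_force: [0.9, 0.1, 1.0]
gripper_width: 0.0875
```

Run:
```python
from h import *
s=r.get_state(); print({k:np.round(s[k],3) for k in("time_s","joints","qd","tcp_pos","eef_rot")})
```

```text
{'time_s': np.float64(2.883), 'joints': array([ 49.324,  13.361, -33.216,   0.763, -40.841,  62.179]), 'qd': array([ 1.759, -8.608, -8.792,  0.939,  2.531, -1.906]), 'tcp_pos': array([0.459, 0.234, 0.072]), 'eef_rot': array([-179.26 ,   -2.525,   22.053])}
```

Request:
{"name": "send_rows", "arguments": {
  "motion": [
    {"travel":[-0.002,0.0005,0.01],"spin":0},
    {"travel":[-0.002,0.0005,0.01],"spin":0},
    {"travel":[-0.002,0,0.008],"spin":0},
    {"travel":[0,0,0],"spin":0}
  ]
}}

```text
time_s: 3.22
tcp_pos: [0.4553, 0.2335, 0.0484]
eef_rot: [-179.0, -3.1, 22.1]
contact_force: [0.1, 0.1, 0.4]
gripper_width: 0.0876
```

Request:
{"name": "send_rows", "arguments": {
  "motion": [
    {"travel":[-0.0005,0.0018,0.005],"spin":0},
    {"travel":[0,0,0],"spin":0}
  ]
}}

```text
time_s: 3.38
tcp_pos: [0.4559, 0.232, 0.0439]
eef_rot: [-179.0, -3.2, 22.1]
contact_force: [-0.8, 0.2, 0.2]
gripper_width: 0.0875
```

Run:
```python
from h import *
im,_=r.capture("side"); cv2.imwrite("pics/s2.png",cv2.resize(im[150:280,290:450],None,fx=5,fy=4.5,interpolation=cv2.INTER_CUBIC))
s=r.get_state(); print({k:np.round(s[k],3) for k in("time_s","joints","qd","tcp_pos","eef_rot")})
```

```text
{'time_s': np.float64(3.433), 'joints': array([ 49.419,  15.071, -35.854,   0.949, -35.7  ,  61.966]), 'qd': array([ 0.101, -0.181,  0.753,  0.347, -0.339, -0.094]), 'tcp_pos': array([0.456, 0.232, 0.044]), 'eef_rot': array([-178.942,   -3.257,   22.11 ])}
```

View pics/s2.png

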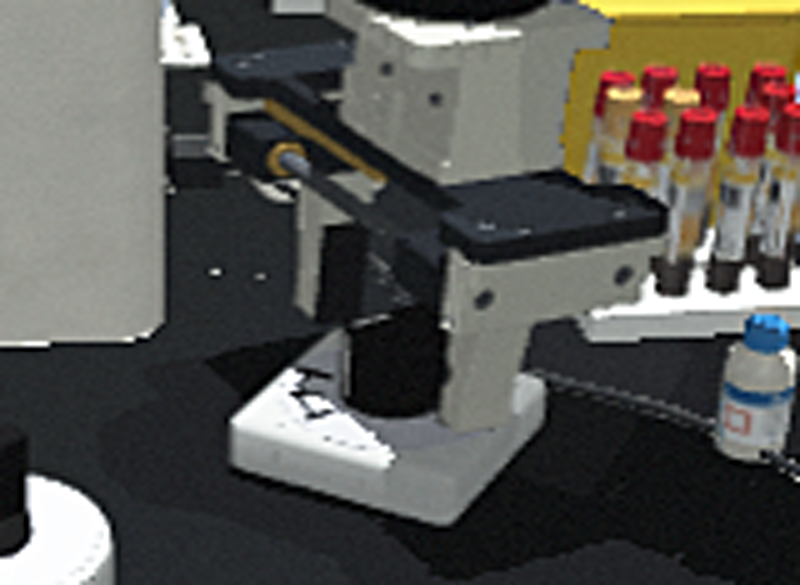

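Request:
{"name": "send_rows", "arguments": {
  "motion": [
    {"travel":[0,0,0],"spin":0},
    {"travel":[0,0,0],"spin":0},
    {"travel":[0,0,0],"spin":0},
    {"travel":[0,0,0],"spin":0},
    {"travel":[0,0,0],"spin":0}
  ],
  "gripper": -1,
  "squeeze": 15
}}

```text
time_s: 3.85
tcp_pos: [0.4573, 0.2331, 0.0453]
eef_rot: [-178.9, -3.3, 22.1]
contact_force: [-1.0, 0.4, 0.2]
gripper_width: 0.06
```

Request:
{"name": "send_rows", "arguments": {
  "motion": [
    {"travel":[0,0,0],"spin":0},
    {"travel":[0,0,0],"spin":0},
    {"travel":[0,0,0],"spin":0}
  ]
}}

```text
time_s: 4.1
tcp_pos: [0.4574, 0.2332, 0.0455]
eef_rot: [-178.9, -3.3, 22.1]
contact_force: [0.2, -0.2, -0.5]
gripper_width: 0.0399
```

Request:
{"name": "send_rows", "arguments": {
  "motion": [
    {"travel":[-0.001,0,0.001],"spin":0},
    {"travel":[0,0,0],"spin":0},
    {"travel":[0,0,0],"spin":0},
    {"travel":[0,0,0],"spin":0},
    {"travel":[0,0,0],"spin":0}
  ]
}}

```text
time_s: 4.52
tcp_pos: [0.4563, 0.2315, 0.0442]
eef_rot: [-179.0, -3.3, 22.1]
contact_force: [2.8, -2.7, 1.1]
gripper_width: 0.012
```

Request:
{"name": "send_rows", "arguments": {
  "motion": [
    {"travel":[0,0,0],"spin":0},
    {"travel":[0,0,0],"spin":0}
  ]
}}

```text
time_s: 4.68
tcp_pos: [0.4564, 0.2314, 0.0442]
eef_rot: [-179.0, -3.3, 22.1]
contact_force: [-0.7, 0.5, 0.4]
gripper_width: 0.012
```

Request:
{"name": "send_rows", "arguments": {
  "motion": [
    {"travel":[0,0,0],"spin":6},
    {"travel":[0,0,0],"spin":6},
    {"travel":[0,0,0],"spin":6},
    {"travel":[0,0,0],"spin":6},
    {"travel":[0,0,0],"spin":0}
  ]
}}

```text
time_s: 5.1
tcp_pos: [0.4562, 0.2319, 0.0442]
eef_rot: [-177.7, -2.5, -2.9]
contact_force: [0.5, -0.7, 0.0]
gripper_width: 0.0122
```

Request:
{"name": "send_rows", "arguments": {
  "motion": [
    {"travel":[0,0,0],"spin":6},
    {"travel":[0,0,0],"spin":6},
    {"travel":[0,0,0],"spin":6},
    {"travel":[0,0,0],"spin":6},
    {"travel":[0,0,0],"spin":0}
  ]
}}

```text
time_s: 5.52
tcp_pos: [0.4563, 0.2325, 0.0442]
eef_rot: [-176.9, -1.4, -26.8]
contact_force: [0.2, -0.6, 0.1]
gripper_width: 0.0125
```

Request:
{"name": "send_rows", "arguments": {
  "motion": [
    {"travel":[0,0,0],"spin":6},
    {"travel":[0,0,0],"spin":6},
    {"travel":[0,0,0],"spin":6},
    {"travel":[0,0,0],"spin":0}
  ]
}}

```text
time_s: 5.85
tcp_pos: [0.4565, 0.2329, 0.0442]
eef_rot: [-176.6, -0.5, -44.0]
contact_force: [-0.5, -1.1, 0.4]
gripper_width: 0.0128
```

Run:
```python
from h import *
im,_=r.capture("side"); cv2.imwrite("pics/s3.png",cv2.resize(im[150:280,290:450],None,fx=5,fy=4.5,interpolation=cv2.INTER_CUBIC))
s=r.get_state(); print({k:np.round(s[k],3) for k in("time_s","joints","qd","tcp_pos","eef_rot","moment","contact_force")})
```

```text
{'time_s': np.float64(5.9), 'joints': array([ 49.533,  15.11 , -35.914,   1.141, -35.637,  -4.16 ]), 'qd': array([-0.005,  0.007,  0.026,  0.036,  0.073,  2.532]), 'tcp_pos': array([0.456, 0.233, 0.044]), 'eef_rot': array([-176.624,   -0.474,  -43.733]), 'moment': array([-0.306,  0.109,  0.018]), 'contact_force': array([1.379, 1.246, 1.255])}
```

View pics/s3.png

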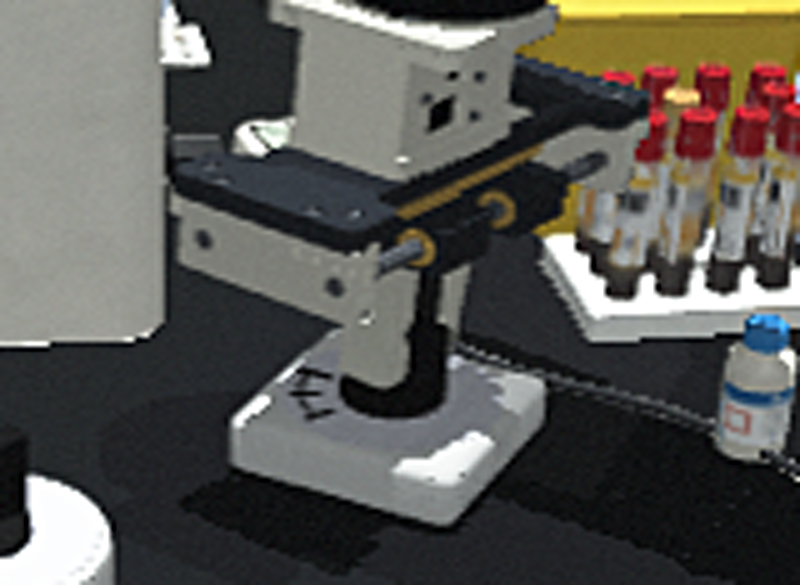

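Request:
{"name": "send_rows", "arguments": {
  "motion": [
    {"travel":[0,0,0],"spin":4},
    {"travel":[0,0,0],"spin":0},
    {"travel":[0,0,0],"spin":-6},
    {"travel":[0,0,0],"spin":-6},
    {"travel":[0,0,0],"spin":-6}
  ]
}}

```text
time_s: 6.32
tcp_pos: [0.4562, 0.2326, 0.0442]
eef_rot: [-176.9, -1.4, -27.3]
contact_force: [0.4, 0.3, 0.4]
gripper_width: 0.0127
```

Request:
{"name": "send_rows", "arguments": {
  "motion": [
    {"travel":[0,0,0],"spin":-6},
    {"travel":[0,0,0],"spin":-6},
    {"travel":[0,0,0],"spin":-6},
    {"travel":[0,0,0],"spin":-3},
    {"travel":[0,0,0],"spin":0}
  ]
}}

```text
time_s: 6.73
tcp_pos: [0.456, 0.232, 0.0442]
eef_rot: [-177.8, -2.5, -2.7]
contact_force: [1.3, 0.5, -0.6]
gripper_width: 0.0126
```

Request:
{"name": "send_rows", "arguments": {
  "motion": [
    {"travel":[0,0,0],"spin":1.3},
    {"travel":[0,0,0],"spin":0},
    {"travel":[0,0,0],"spin":0}
  ]
}}

```text
time_s: 6.98
tcp_pos: [0.456, 0.232, 0.0442]
eef_rot: [-177.8, -2.5, -3.9]
contact_force: [1.3, 0.9, -0.1]
gripper_width: 0.0125
```

Request:
{"name": "send_rows", "arguments": {
  "motion": [
    {"travel":[0,0,0],"spin":0},
    {"travel":[0,0,0],"spin":0},
    {"travel":[0,0,0],"spin":0},
    {"travel":[0,0,0],"spin":0},
    {"travel":[0,0,0],"spin":0}
  ],
  "gripper": 0.4
}}

```text
time_s: 7.4
tcp_pos: [0.4558, 0.2321, 0.0442]
eef_rot: [-177.7, -2.5, -3.9]
contact_force: [-0.3, 0.5, 0.5]
gripper_width: 0.0404
```

Request:
{"name": "send_rows", "arguments": {
  "motion": [
    {"travel":[0,0,0],"spin":0},
    {"travel":[0,0,0],"spin":0},
    {"travel":[0,0,-0.02],"spin":0},
    {"travel":[0,0,-0.03],"spin":0},
    {"travel":[0,0,-0.03],"spin":0}
  ]
}}

```text
time_s: 7.82
tcp_pos: [0.4488, 0.2259, 0.1198]
eef_rot: [-178.3, -1.9, -3.9]
contact_force: [0.3, 1.2, 0.2]
gripper_width: 0.0613
```

Request:
{"name": "send_rows", "arguments": {
  "motion": [
    {"travel":[0,0,-0.035],"spin":0},
    {"travel":[0,0,-0.035],"spin":0},
    {"travel":[-0.01,-0.038,0],"spin":0},
    {"travel":[-0.01,-0.038,0],"spin":0},
    {"travel":[-0.01,-0.038,0],"spin":0}
  ]
}}

```text
time_s: 8.23
tcp_pos: [0.4258, 0.3385, 0.2048]
eef_rot: [-177.8, -2.3, -4.4]
contact_force: [1.3, 0.3, -0.4]
gripper_width: 0.0615
```

Request:
{"name": "send_rows", "arguments": {
  "motion": [
    {"travel":[-0.01,-0.038,0],"spin":0},
    {"travel":[-0.01,-0.038,0],"spin":0},
    {"travel":[-0.01,-0.038,0],"spin":0},
    {"travel":[-0.01,-0.038,0],"spin":0},
    {"travel":[-0.01,-0.038,0],"spin":0}
  ]
}}

```text
time_s: 8.65
tcp_pos: [0.3873, 0.5402, 0.2132]
eef_rot: [-177.5, -2.4, -4.5]
contact_force: [0.8, 0.8, 0.8]
gripper_width: 0.0613
```

Run:
```python
from h import *
im,_=r.capture("top"); a=im; cv2.imwrite("pics/top1c.png",cv2.resize(a[265:345,325:415],None,fx=7,fy=7,interpolation=cv2.INTER_CUBIC))
s=r.get_state(); print({k:np.round(s[k],3) for k in("time_s","tcp_pos","eef_rot")})
```

```text
{'time_s': np.float64(8.7), 'tcp_pos': array([0.386, 0.547, 0.212]), 'eef_rot': array([-177.455,   -2.465,   -4.325])}
```

View pics/top1c.png

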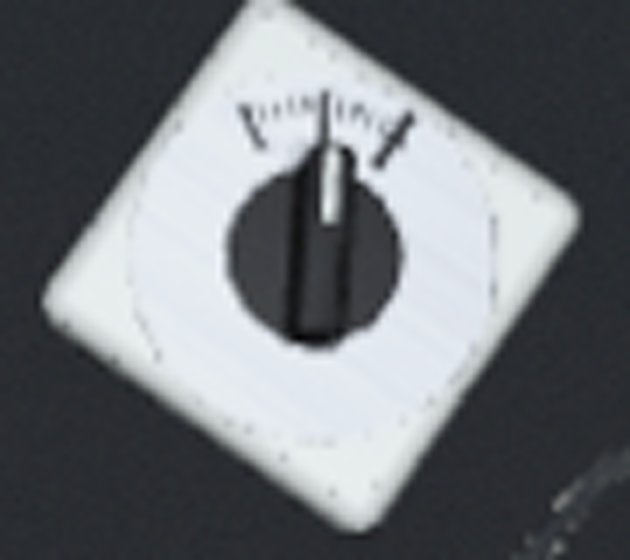

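Run:
```python
from h import *
import numpy as np
acc=[]
for i in range(6): acc.append(r.capture("top")[0].astype(float))
im=np.mean(acc,0); b=im.mean(2)
az=lambda A,B:np.degrees(np.arctan2((A-B)[1],(A-B)[0]))
# white line centroid per row
L=[]
for v in range(285,297):
    x=np.arange(367,378); wgt=np.clip(b[v,367:378]-60,0,None); print(v,b[v,366:379].astype(int))
    L.append((v,(x*wgt).sum()/max(wgt.sum(),1e-9)))
L=[l for l in L if 287<=l[0]<=295]
p=np.polyfit([l[0] for l in L],[l[1] for l in L],1)
print("ptr line",az(onz("top",np.polyval(p,287),287,.07),onz("top",np.polyval(p,295),295,.07)))
for n,(a,c) in dict(z=((245,105),(265,147)),f=((324.5,92),(324.5,138)),t=((407,115),(381,163))).items():
    g=lambda u,v:onz("top",325+(u+.5)/7-.5,265+(v+.5)/7-.5,.03)
    m=(g(*a)+g(*c))/2-[.4563,.232,.03]; print(n,np.degrees(np.arctan2(m[1],m[0])),az(g(*a),g(*c)))
g=lambda u,v:onz("top",325+(u+.5)/7-.5,265+(v+.5)/7-.5,.07)
for a,c in(((299,165),(291,325)),((353,160),(346,330)),((333,145),(330,222)),((328,143),(319,343))): print("bar",az(g(*a),g(*c)),(g(*a)+g(*c))/2)
```

```text
285 [227 217 205 188 105  77 151 166 197 218 231 232 231]
286 [215 212 172  87  45 102 178 109  39 161 225 233 213]
287 [215 194 117  47  52 142 223 146  46  75 220 218 147]
288 [195 134  55  38  53 148 224 147  46  64 220 210 127]
289 [119  59  22  39  55 170 215 139  47  88 221 233 200]
290 [ 54  29  23  40  54 186 198 121  45  71 191 214 230]
291 [ 48  25  26  40  54 186 200 123  46  34  57 138 211]
292 [ 49  25  27  43  54 191 203 125  45  37  57  55 157]
293 [ 48  24  28  44  54 207 208 125  43  39  56  59  59]
294 [ 46  23  30  46  54 220 202 115  42  38  56  60  59]
295 [ 41  21  29  49  54 208 181  98  41  41  56  60  59]
296 [ 43  22  30  51  58 158 147  84  40  47  58  60  60]
ptr line -14.579176572287489
z 24.03801125312854 26.196491086234946
f -4.352577402447765 0.5541318642311251
t -33.53057554718056 -27.644955294176004
bar -2.2168794491895336 [0.45531736 0.23872301 0.07      ]
bar -1.8799865225415113 [0.45565627 0.2266185  0.07      ]
bar -1.68859592030961 [0.46920955 0.23074396 0.07      ]
bar -2.018351064139896 [0.45597771 0.23239549 0.07      ]
```

Run:
```python
from h import *
az=lambda A,B:np.degrees(np.arctan2((A-B)[1],(A-B)[0]))
im=np.mean([r.capture("top")[0].astype(float) for i in range(4)],0).mean(2)
x=np.arange(370,375)
P=np.array([onz("top",(x*(k:=np.clip(im[v,370:375]-52,0,None))).sum()/k.sum(),v,.07)[:2] for v in range(287,297)])
p=np.polyfit(P[:,0],P[:,1],1); print("white az",np.degrees(np.arctan(p[0])), "offset from centre line at x=.456:",np.polyval(p,.456), P[:,0])
# case: min-area rect of bright pixels projected at z=.03
m=(im[255:360,320:425]>140).astype(np.uint8); n,l,s,_=cv2.connectedComponentsWithStats(m); i=1+s[1:,4].argmax()
c=max(cv2.findContours((l==i).astype(np.uint8),cv2.RETR_EXTERNAL,cv2.CHAIN_APPROX_NONE)[0],key=len)[:,0]+[320,255]
W=np.array([onz("top",u,v,.03)[:2]*1000 for u,v in c],np.float32); print(cv2.minAreaRect(W))
rad=lambda u:np.radians(u)
s,_=r.capture("side"); cv2.imwrite("pics/s4.png",cv2.resize(s[205:275,320:420],None,fx=8,fy=8,interpolation=cv2.INTER_CUBIC))
st=r.get_state(); print(st["time_s"],st["tcp_pos"])
for a in(-6,-4,-2,0):
    print(a,[(8*(pix("side",[.456+.022*k*np.cos(rad(a))-j*.006*np.sin(rad(a)),.232+.022*k*np.sin(rad(a))+j*.006*np.cos(rad(a)),.07])-[320,205])).round(1).tolist() for k in(1,-1) for j in(1,-1)])
```

```text
white az -1.803209718666666 offset from centre line at x=.456: 0.23130017764859848 [0.47513974 0.47356686 0.47199263 0.47041877 0.4688505  0.46728342
 0.46571593 0.46414868 0.46258228 0.46101894]
((456.5676574707031, 232.2838897705078), (92.09837341308594, 92.69596099853516), 56.17731475830078)
9.25 [0.38840926 0.53774745 0.21362632]
-6 [[296.0, 123.8], [294.6, 98.3], [485.9, 128.2], [482.4, 102.5]]
-4 [[297.1, 125.5], [293.9, 99.9], [486.5, 126.5], [481.2, 100.9]]
-2 [[298.2, 127.1], [293.3, 101.5], [487.0, 124.9], [479.9, 99.3]]
0 [[299.5, 128.8], [292.7, 103.1], [487.4, 123.2], [478.5, 97.7]]
```

View pics/s4.png

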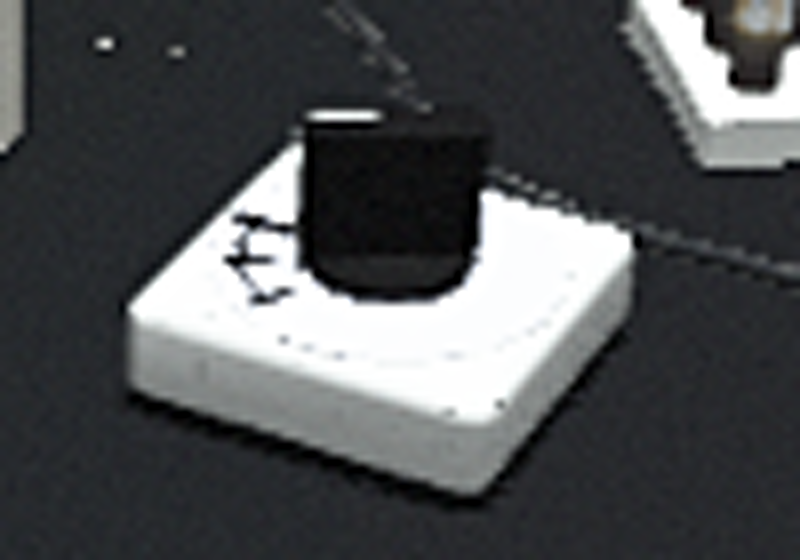

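Request:
{"name": "send_rows", "arguments": {
  "motion": [
    {"travel":[0.0113,0.0375,0],"spin":0},
    {"travel":[0.0113,0.0375,0],"spin":0},
    {"travel":[0.0113,0.0375,0],"spin":0},
    {"travel":[0.0113,0.0375,0],"spin":0},
    {"travel":[0.0113,0.0375,0],"spin":0}
  ],
  "gripper": 0.4
}}

```text
time_s: 9.67
tcp_pos: [0.4307, 0.3449, 0.2068]
eef_rot: [-177.4, -2.5, -4.2]
contact_force: [1.4, -0.7, -0.1]
gripper_width: 0.0612
```

Request:
{"name": "send_rows", "arguments": {
  "motion": [
    {"travel":[0.0113,0.0375,0],"spin":0},
    {"travel":[0.0113,0.0375,0],"spin":0},
    {"travel":[0.0113,0.0375,0],"spin":-1},
    {"travel":[0,0,0],"spin":0}
  ]
}}

```text
time_s: 10.0
tcp_pos: [0.4562, 0.2182, 0.2044]
eef_rot: [-177.3, -2.6, -3.4]
contact_force: [-0.2, -0.4, -0.6]
gripper_width: 0.0617
```

Request:
{"name": "send_rows", "arguments": {
  "motion": [
    {"travel":[-0.008,-0.006,0.03],"spin":0},
    {"travel":[0,0,0.03],"spin":0},
    {"travel":[0,0,0.025],"spin":0},
    {"travel":[0,0,0.01],"spin":-1},
    {"travel":[0,0,0],"spin":0}
  ]
}}

```text
time_s: 10.42
tcp_pos: [0.4563, 0.225, 0.1113]
eef_rot: [-176.9, -3.1, -2.9]
contact_force: [0.1, 0.1, 0.5]
gripper_width: 0.0613
```

Request:
{"name": "send_rows", "arguments": {
  "motion": [
    {"travel":[-0.003,-0.003,0.015],"spin":0},
    {"travel":[-0.002,-0.001,0.015],"spin":0},
    {"travel":[-0.001,0,0.015],"spin":0},
    {"travel":[0,0,0.005],"spin":0},
    {"travel":[0,0,0],"spin":0}
  ]
}}

```text
time_s: 10.83
tcp_pos: [0.4554, 0.2328, 0.0639]
eef_rot: [-176.7, -3.4, -3.1]
contact_force: [0.3, -0.7, 0.3]
gripper_width: 0.0614
```

Request:
{"name": "send_rows", "arguments": {
  "motion": [
    {"travel":[-0.0005,0.001,0.009],"spin":-1},
    {"travel":[0,0.001,0.009],"spin":0},
    {"travel":[0,0,0],"spin":0}
  ]
}}

```text
time_s: 11.08
tcp_pos: [0.4574, 0.233, 0.0472]
eef_rot: [-176.5, -3.6, -2.0]
contact_force: [-0.3, 0.2, 0.9]
gripper_width: 0.0612
```

Request:
{"name": "send_rows", "arguments": {
  "motion": [
    {"travel":[-0.001,0,0.002],"spin":0},
    {"travel":[0,0,0],"spin":0},
    {"travel":[0,0,0],"spin":0},
    {"travel":[0,0,0],"spin":0},
    {"travel":[0,0,0],"spin":0}
  ],
  "gripper": -1,
  "squeeze": 15
}}

```text
time_s: 11.5
tcp_pos: [0.4571, 0.2335, 0.0459]
eef_rot: [-176.5, -3.7, -2.0]
contact_force: [0.4, -0.5, 0.4]
gripper_width: 0.0339
```

Request:
{"name": "send_rows", "arguments": {
  "motion": [
    {"travel":[0,0,0],"spin":0},
    {"travel":[0,0,0],"spin":0},
    {"travel":[0,0,0],"spin":0},
    {"travel":[0,0,0],"spin":0}
  ]
}}

```text
time_s: 11.83
tcp_pos: [0.4572, 0.2322, 0.0463]
eef_rot: [-176.6, -3.7, -2.0]
contact_force: [3.3, -1.4, -1.5]
gripper_width: 0.0126
```

Request:
{"name": "send_rows", "arguments": {
  "motion": [
    {"travel":[0,0,0],"spin":2},
    {"travel":[0,0,0],"spin":0},
    {"travel":[0,0,0],"spin":0},
    {"travel":[0,0,0],"spin":0}
  ]
}}

```text
time_s: 12.17
tcp_pos: [0.4573, 0.2321, 0.0463]
eef_rot: [-176.5, -3.6, -4.0]
contact_force: [0.7, 0.5, -1.4]
gripper_width: 0.013
```

Request:
{"name": "send_rows", "arguments": {
  "motion": [
    {"travel":[0,0,0],"spin":0},
    {"travel":[0,0,0],"spin":0},
    {"travel":[0,0,0],"spin":0},
    {"travel":[0,0,0],"spin":0},
    {"travel":[0,0,0],"spin":0}
  ],
  "gripper": 0.4
}}

```text
time_s: 12.58
tcp_pos: [0.4574, 0.2323, 0.0465]
eef_rot: [-176.5, -3.6, -3.9]
contact_force: [-0.5, -0.4, 0.1]
gripper_width: 0.0403
```

Request:
{"name": "send_rows", "arguments": {
  "motion": [
    {"travel":[0,0,0],"spin":0},
    {"travel":[0,0,0],"spin":0},
    {"travel":[0,0,-0.02],"spin":0},
    {"travel":[0,0,-0.03],"spin":0},
    {"travel":[0,0,-0.03],"spin":0}
  ]
}}

```text
time_s: 13.0
tcp_pos: [0.4489, 0.2244, 0.122]
eef_rot: [-177.1, -3.1, -3.9]
contact_force: [0.1, 0.8, -0.1]
gripper_width: 0.0611
```

Request:
{"name": "send_rows", "arguments": {
  "motion": [
    {"travel":[0,0,-0.035],"spin":0},
    {"travel":[0,0,-0.035],"spin":0},
    {"travel":[-0.01,-0.038,0],"spin":0},
    {"travel":[-0.01,-0.038,0],"spin":0},
    {"travel":[-0.01,-0.038,0],"spin":0}
  ]
}}

```text
time_s: 13.42
tcp_pos: [0.4239, 0.3351, 0.2087]
eef_rot: [-176.5, -3.4, -4.4]
contact_force: [0.9, 0.5, -0.3]
gripper_width: 0.0614
```

Request:
{"name": "send_rows", "arguments": {
  "motion": [
    {"travel":[-0.01,-0.038,0],"spin":0},
    {"travel":[-0.01,-0.038,0],"spin":0},
    {"travel":[-0.01,-0.038,0],"spin":0},
    {"travel":[-0.01,-0.038,0],"spin":0},
    {"travel":[0,0,0],"spin":0}
  ]
}}

```text
time_s: 13.83
tcp_pos: [0.3916, 0.502, 0.2181]
eef_rot: [-176.2, -3.6, -4.3]
contact_force: [0.2, -1.0, 0.6]
gripper_width: 0.0614
```

Run:
```python
from h import *
im=np.mean([r.capture("top")[0].astype(float) for i in range(4)],0); b=im.mean(2)
cv2.imwrite("pics/top2c.png",cv2.resize(im[265:345,325:415].clip(0,255).astype(np.uint8),None,fx=7,fy=7,interpolation=cv2.INTER_CUBIC))
x=np.arange(370,376)
for v in range(286,298): print(v,b[v,366:379].astype(int))
P=np.array([onz("top",(x*(k:=np.clip(b[v,370:376]-54,0,None))).sum()/k.sum(),v,.07)[:2] for v in range(287,297)])
p=np.polyfit(P[:,0],P[:,1],1); print("white az",np.degrees(np.arctan(p[0])),np.polyval(p,.456))
s=r.get_state(); print(s["time_s"],s["tcp_pos"])
```

```text
286 [230 217 192 107  44  73 177 130  60 114 222 233 214]
287 [230 206 123  43  49  95 221 159  66  39 208 215 147]
288 [208 164  77  34  51  89 221 159  61  37 201 204 127]
289 [119  61  20  37  53 117 222 154  52  34 220 234 200]
290 [ 56  31  19  39  53 143 224 147  46  35 190 214 230]
291 [ 56  27  21  38  55 164 225 150  48  35  57 138 212]
292 [ 55  28  22  40  55 186 219 141  47  36  56  56 157]
293 [ 53  27  27  40  54 186 202 125  45  34  55  60  57]
294 [ 49  25  28  43  55 203 206 124  43  35  56  59  60]
295 [ 48  25  29  46  56 209 198 115  41  38  56  59  60]
296 [ 45  23  30  50  58 158 148  84  40  41  56  60  60]
297 [44 22 31 52 59 61 58 54 40 47 58 59 60]
white az -3.508258642724136 0.23144526520314557
14.0333 [0.39247686 0.49540372 0.2180498 ]
```

View pics/top2c.png

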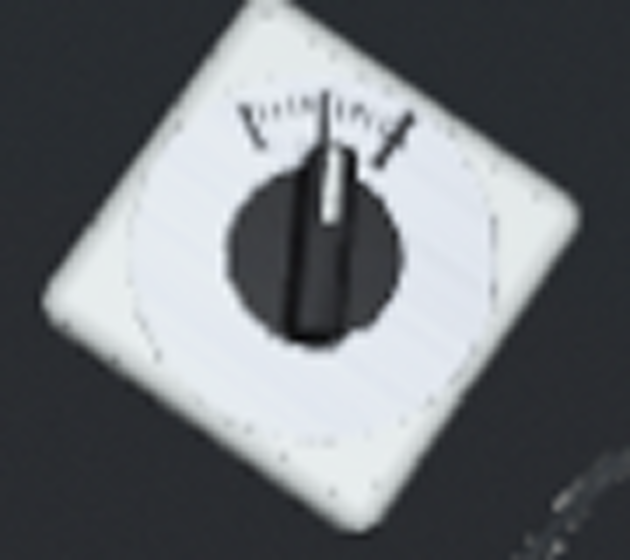

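Pointer azimuth is now −3.5° and the five-minute mark is at about −3.8 to −4.4°, so they agree. The arm is clear of everything, so I'm handing in.

```bash
python3 -c "
from h import *
print(r.close_job())"
```

```text
the job is handed in; nothing more can be done
None
```

The square timer is set to five minutes and the job is handed in. I never touched the round timer. About 14 s of the 35 s were used.

- **Winding:** I gripped the knob and turned it clockwise about 14° past the top mark, judging by the commanded tool angle. The last reading, before a final 4° turn, was 10° past. I then turned it back to five minutes and let go.
- **Correction:** the first check showed the pointer about 2° short of the mark (roughly 4.7 min). I gripped it again and turned it 2° clockwise.
- **Last check:** from the top camera, the pointer is at −3.5° azimuth. The five-minute mark is at −3.8° by the case edges and about −4.4° by the mark itself. That leaves the pointer within about 1°, or 0.15 min.
- **Drift:** the tool picked up about 4° of tilt over the moves. The gripper opening also read about 0.5–1 mm over the bar's thickness, probably from that tilt. The force readings I saw were all only a few newtons.

The gripper was clear of everything when I handed in. I did not take a separate look at the round timer at the end.

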